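# Switch off the air cleaner and hold up its filter for inspection

### The job

The table-top air cleaner of the painting table needs its filter looked at: turn its fan knob to the off mark, then lift the cover flap fully up and draw the hidden filter cassette out of its slot by the tab. Finish while still holding the cassette in the gripper, still and upright, over the middle of the newspaper with its lower edge about 10 cm above the paper and a broad side turned straight across the table (squarely away from the robot), so that the person sitting opposite can inspect it; leave the knob at off and the flap open, and do not disturb the other things on the table.

Things in the scene. Friction and masses are not known exactly. Their poses are not given: they have to be found in the camera images.
- cleaner: White air cleaner 200 (x) x 300 (y) x 150 mm, fixed, left or right of the newspaper. Origin: centre of its underside; louvred front to -x. On its top (mm): knob axis x -35, y 98; flap over x -90..6, y -140..50. Under the flap a recess x -85..5, y -135..45, floor at z 118, with the filter slot in it: 21 (x) x 164 (y) about x -40, y -45, down to z 20.
- fan_knob (a joint): Knob angle (rad): 0 = pointer at the off mark (the one long white bar on the scale, towards the cleaner's front, -x); grows clockwise seen from above, past one, two, three dots at 0.70, 1.40, 2.09. Starts at 0.65 to 1.4. No stop or click at off (it turns on to -0.8). Friction 0.03 N m; stays where left.
- knob_top (a point): Centre of the black knob's top face, on its axis, 176 mm above the table. Skirt 48 mm across, 6 high; on it a bar grip 42 long, 10 thick, 20 mm high (z 156 to 176) with a white pointer line on one half. Axes turn with the knob: bar along x, pointer towards -x.
- cover_flap (a joint): Opening angle of the cover flap (rad): 0 shut and flat, 1.57 upright, stop at 2.4. The hinge is stiff: it stays at any angle and needs about 1 N at the pull to move.
- flap_hinge (a point): Middle of the flap's hinge line, at x 10, y -45, z 150 mm of the cleaner, axes as the cleaner's; the line runs along y at the flap's far edge. The near edge rises and swings away from the robot side.
- flap_pull (a point): Middle of the top edge of the flap's upright grey finger pull: 8 thick (x), 24 wide (y, along the hinge), 28 mm high above the flap. Axes turn with the flap, z out of its outer face. Shut, it is at x -85, z +34 mm from the hinge. Flap: 190 wide, 6 thick, near edge 100 mm from the hinge line (15 beyond the pull's middle).
- filter: Filter cassette, 0.13 to 0.25 kg: pleated pale medium in a grey frame 18 thick (x) x 160 wide (y) x 96 mm high (z), hidden under the flap. Origin: centre of its lower edge; z up, x normal to the broad sides. It starts standing in the slot, axes as the cleaner's, lower edge at z 20 mm; 1.5 to 2 mm of play all round, so draw it straight up.
- filter_tab (a point): Middle of the top edge of the cassette's grey tab: 10 thick (x), 24 wide (y), 25 mm high, 121 mm above the lower edge; at the start 141 mm above the table. The recess leaves finger room at both ends of the tab's width; the opened flap stands behind it.
- newspaper: Sheet of newspaper lying on the table, fixed, 300 (x) x 320 (y) x 3 mm; origin: centre of its underside. A paint lid, a wood block and a brush lie near its edges.
- paint_lid: Bystander: white pot lid 84 mm across, 10 mm high, on the newspaper's far edge; origin under its centre.
- wood_block: Bystander: wooden block 75 x 26 x 22 mm on the newspaper's far edge; origin under its centre.
- paint_brush: Bystander: artist's brush 170 mm long lying on the newspaper's near edge, along that edge; origin under its middle.
- brush_mug: Bystander: white mug 76 mm across, 90 mm high, with brushes to 210 mm, beyond the middle of the table; origin under its centre.
- paint_jar: Bystander: paint jar 64 mm across, 85 mm high, beyond the cleaner or newspaper on the left; origin under its centre.
- water_bottle: Bystander: clear water bottle 68 mm across, 210 mm high, beyond the cleaner or newspaper on the right; origin under its centre.
- table_middle (a point): Point on the table top in the middle of the working area, between cleaner and newspaper; axes along the table's edges: x straight across the table away from the robot, y to the left, z up.

How it is judged (in metres and radians):
On the way, in this order (a step that is already met when the one before it is completed fails the run):
1. the fan knob is at the off mark while the flap is still down (value of joint fan_knob between -0.15 and 0.15 rad and value of joint cover_flap below 0.3 rad), for 0.2 s.
2. the cover flap is lifted upright or beyond, the knob still at off (value of joint cover_flap above 1.3 rad and value of joint fan_knob between -0.15 and 0.15 rad), for 0.2 s.
3. the gripper has drawn the cassette up out of its slot (z of filter in the frame of cleaner above 0.13 m and contact force between the fingers and filter above 1 N), for 0.1 s.
At the end, for the whole second after the job is handed in: Gripper alone holds the cassette: lower edge within 60 mm of the newspaper centre in plan, 50 to 180 mm above the paper, upright and square across the table within 15 degrees, at rest; knob within 0.15 rad of off, flap open beyond 1.0 rad, nothing else touching the cassette (contact force between the fingers and filter above 1 N and z of filter in the frame of newspaper between 0.05 and 0.18 m and horizontal distance between filter and newspaper below 0.06 m and angle between filter's own z axis and vertical below 0.26 rad and angle between the x axis of filter and the x axis of table_middle, either way round below 0.26 rad and linear speed of filter below 0.03 m/s and angular speed of filter below 0.3 rad/s and contact force between filter and cleaner below 0.1 N and contact force between filter and newspaper below 0.1 N and value of joint fan_knob between -0.15 and 0.15 rad and value of joint cover_flap above 1 rad); the arm keeps its last pose, push and grip.
It fails at once if a bystander is moved by more than 25 mm (distance of any of paint_lid, wood_block, paint_brush, brush_mug, paint_jar, water_bottle from where it was at the start of the episode above 0.025 m).
It also fails if it takes over 72 s, if anything falls off the work surface, if the arm or the gripper's body presses on something with over 40 N, if the wrist force passes 120 N, or if a joint passes its speed limit or range.

### The arm

A 7-joint arm with a two-finger parallel gripper is mounted at the origin on the work surface. World frame = base frame: x ahead of the robot, y to its left, z up, the work surface at z = 0. Lengths are in m, angles in degrees, forces in N, time in s.
With the tool pointing down it reaches from about 0.425 to 0.95 m from the base axis. Payload 16.7 kg.
Tool frame: the origin (TCP) lies between the finger pads; the fingertips stand arm.finger_overhang ahead of it and the grasp point (between the pads) lies 2 mm behind it (arm.finger_overhang is the distance from the TCP to the fingertips, in m); z points along the fingers, y is the direction in which the jaws open and shut (so a half turn about z gives the same grasp; the last joint's range is limited). The gripper opens to 94 mm and grips with 3 to 60 N. Pads are 16 mm wide; open, the fingers measure 119 mm over their backs; the gripper's body (75 mm by 177 mm) begins 78 mm behind the grasp point.
Start: joints at [64.315, 24.414, 4.234, 92.017, -1.954, 63.644, -3.845], TCP at [0.199, -0.645, 0.222] pointing down, gripper open.
Joint ranges: [-163.25, 163.25], [-28.42, 122.38], [-70.27, 78.77], [12.13, 141.07], [-58.53, 238.53], [9.26, 117.41], [-156.51, 156.51]. Speed limits (degrees/s): [108.29, 108.29, 136.94, 136.94, 172.46, 172.46, 172.46].

### API

Orientations are given as [roll, pitch, yaw] about the fixed x, y, z axes, in that order (R = Rz(yaw) Ry(pitch) Rx(roll)).
In Python, from rig import arm, vision gives the robot as it stands.
- The arm moves only by the tool carry_out, never from a script. Its argument "steps" is a list of rows, each an object with "linear": the shift along the tool's x, y, z in cm, a list of three; "roll": the turn about the tool's z in degrees. In form: [{"linear": [dx, dy, dz], "roll": roll}, ...]. A call has 1 to 20 rows; each row is the pose to reach, as a shift and turn from the pose commanded when the call began, along the tool's axes at that moment; what a row does not reach only later rows make up. A row lasts 1/10 s, in which the tool goes at most 50 mm and 8.59 degrees, less where a joint would pass 70% of its speed; a pose out of reach is approached as far as the arm can. A call with a gripper value outside its range is refused whole. "grip" is the closure, from -1 (fully open) to 1 (shut), set as the call begins (left out, the last holds). The fingers move at their own pace and stop on an object; "grip_force" is the grip in N (left out, the last holds). Time passes only in rows, so rows that repeat a pose let the fingers close. It gives the time, the measured TCP pose, the force and the opening at its end, in the units of the state.
- arm.get_obs(): the state, without advancing time (a new reading comes with each control period).
- vision.camera(name): name is "scene" or "top" or "wrist"; returns a dict with "image" (420x560x3 uint8, red, green, blue), "z_map" (420x560 float32, m along the optical axis (not along the pixel's ray), 0 where there is no reading), "camera_matrix" (3x3 intrinsics, pixels), "R" (3x3) and "t" (3): a world point X has camera coordinates R X + t. Camera axes: x right, y down, z forward; pixel columns grow to the right and rows downward; lengths in m; the calibration is good to about 2 mm. The wrist camera is an equidistant fisheye: a pixel r from the principal point sees the ray r / f radians off the axis. A picture is of the moment at which its call begins.
- arm.job_done(): hands the job in, once; it reports no verdict.
The state is a dict: "t": time; "qpos": joint angles; "joint_vel": joint speeds; "tau": joint torques, N m; "position": TCP position; "ee_rot": TCP orientation; "contact_force": force on the tool from outside, world axes, zero at the start; "moment": the same for the moment, N m; "opening": finger opening in m.
Only numpy, scipy, OpenCV 4.12 (cv2) and the standard library are available. Lean on these libraries where they do the work, as an engineer would, in place of code of your own. Each camera call takes 0.05 s, during which the arm holds its last target.

## Working session

There is one attempt and no reset: what is moved stays moved. The work goes in short steps, Python scripts to look and compute and a tool call to move; the robot and the scene stay as the last step left them, time stands still between calls to the robot, and variables do not carry over. Pictures are saved under pics/ and viewed, and the job is handed in when it is done.

Besides the shell and the picture viewer there is one more tool, called after "Emit:" as a command line: name --argument value ..., lists and objects as JSON in quotes. carry_out: Moves the arm, as the interface text tells. Its arguments: {"type":"object","properties":{"steps":{"type":"array"},"grip":{"type":"number"},"grip_force":{"type":"number"}},"required":["steps"]}

```bash
ls; mkdir -p pics
cat > h.py <<'E'
import numpy as np, cv2
from rig import arm, vision
def ray(c,u,v):
    K=c["camera_matrix"];d=np.linalg.inv(K)@np.array([u,v,1.]);R=c["R"];o=-R.T@c["t"];return o,R.T@d
def onz(c,u,v,z):
    o,d=ray(c,u,v);return o+d*(z-o[2])/d[2]
def cloud(c):
    K=c["camera_matrix"];z=c["z_map"];v,u=np.mgrid[:z.shape[0],:z.shape[1]]
    P=np.stack([(u-K[0,2])/K[0,0]*z,(v-K[1,2])/K[1,1]*z,z],-1)
    return (P-c["t"])@c["R"]
def save(c,n,box=None,s=1):
    im=c["image"][...,::-1]
    if box: im=im[box[1]:box[3],box[0]:box[2]]
    im=cv2.resize(np.ascontiguousarray(im),None,fx=s,fy=s,interpolation=cv2.INTER_CUBIC);cv2.imwrite("pics/"+n,im)
E
python3 - <<'E'
from h import *
print(arm.get_obs(), arm.finger_overhang)
import pickle
for n in ["scene","top","wrist"]:
    c=vision.camera(n); save(c,n+"0.png"); pickle.dump(c,open(n+"0.pkl","wb"))
    print(n,c["camera_matrix"],-c["R"].T@c["t"],c["R"])
E
```

```text
pics
{'t': 0.0, 'qpos': array([64.31300764, 24.45050193,  4.23128021, 92.0519485 , -1.95447634,
       63.64397158, -3.84483439]), 'joint_vel': array([ 0.01998378,  0.02551747, -0.06238945,  0.02170956,  0.06616483,
       -0.00282189,  0.13672784]), 'tau': array([ 1.32994806e-03, -9.35821652e+01,  3.66600819e+00, -4.54193938e+01,
       -4.89917630e-02,  2.02067691e-02,  1.52451212e-04]), 'position': array([ 0.19856846, -0.64469225,  0.22176792]), 'ee_rot': array([-1.79925900e+02,  4.89622407e-03,  1.71189217e+01]), 'contact_force': array([-0.11440973,  0.20870174,  0.74810026]), 'moment': array([-0.03602272, -0.04841509, -0.03307537]), 'opening': 0.09407709683016145} 0.017
scene [[411.93776404   0.         279.55391454]
 [  0.         411.93776404 210.45352592]
 [  0.           0.           1.        ]] [ 1.05033468 -0.20493083  0.76486574] [[ 0.45572435  0.89009159 -0.00723007]
 [ 0.69413038 -0.36045412 -0.62310179]
 [-0.55722377  0.27894405 -0.78210733]]
top [[403.85365395   0.         279.39797305]
 [  0.         403.85365395 205.89907714]
 [  0.           0.           1.        ]] [ 0.47171793 -0.0038121   1.11039018] [[-0.0186292  -0.99936007 -0.03053519]
 [-0.99143688  0.02241234 -0.12864913]
 [ 0.12925117  0.02787708 -0.99121996]]
wrist [[325.1922621    0.         281.62771295]
 [  0.         325.1922621  206.64658924]
 [  0.           0.           1.        ]] [ 0.27527421 -0.62030513  0.38322128] [[ 0.29339116 -0.95599176 -0.0011749 ]
 [-0.91850344 -0.28222646  0.27694701]
 [-0.26509065 -0.08017466 -0.96088447]]
```

View pics/scene0.png

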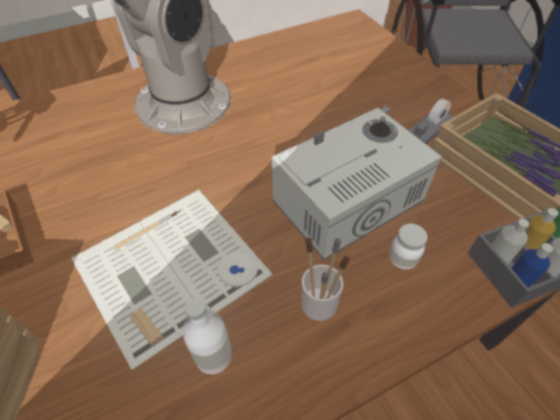

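View pics/top0.png

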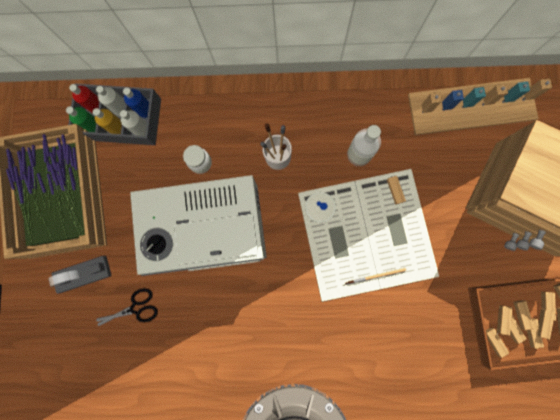

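The scene view shows the cleaner at about (355,175) and the newspaper at (170,270). In the top view, the cleaner is at (197,225), the knob at (156,244), the grey pull at (216,253) and the newspaper at (368,235). I'll zoom in and measure these.

Run:
```python
from h import *
import pickle
c=pickle.load(open("top0.pkl","rb")); save(c,"topz.png",(120,165,275,285),5)
s=pickle.load(open("scene0.pkl","rb")); save(s,"scz.png",(265,85,445,225),4)
for C,n,z in((c,"top",1),):
    P=cloud(C)
    for u,v in [(156,244),(145,195),(200,215),(216,253),(300,200),(180,300),(390,250),(300,80),(530,75),(20,75)]:
        print(u,v,P[v,u].round(4))
```

```text
156 244 [0.5111 0.3154 0.1641]
145 195 [0.6308 0.349  0.1518]
200 215 [0.5792 0.2147 0.1502]
216 253 [0.487  0.1691 0.1864]
300 200 [ 0.6315 -0.03    0.0014]
180 300 [ 3.653e-01  3.019e-01 -1.000e-04]
390 250 [ 0.4891 -0.2702  0.0008]
300 80 [ 1.3256 -0.0626 -0.7494]
530 75 [ 1.3135 -1.1532 -0.7464]
20 75 [ 1.3683  1.2803 -0.6921]
```

View pics/topz.png

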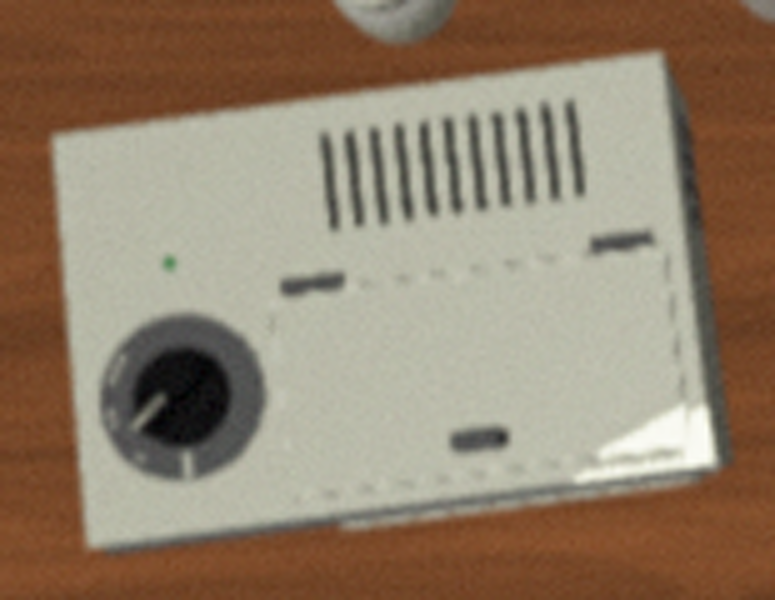

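View pics/scz.png

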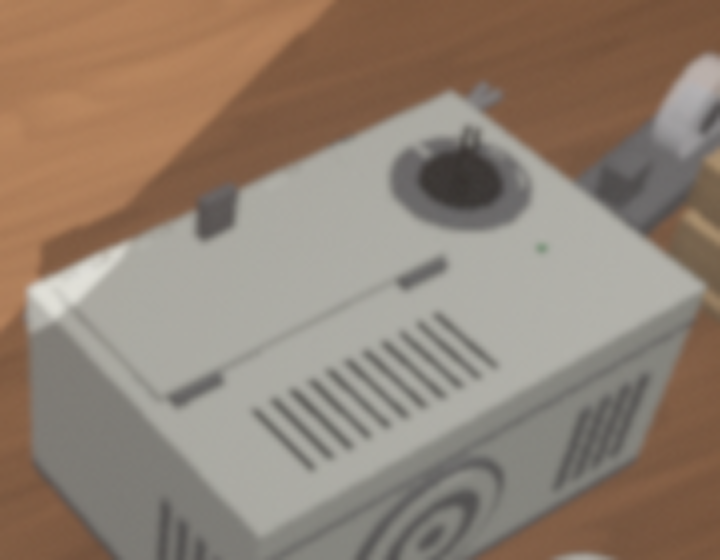

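Run:
```python
from h import *
import pickle
def poly(pts): 
    return cv2.minAreaRect(pts.astype(np.float32))
for n in("top","scene"):
    C=pickle.load(open(n+"0.pkl","rb"));P=cloud(C);z=P[...,2]
    m=(abs(z-.15)<.006)&(P[...,0]>.35)&(P[...,0]<.75)&(P[...,1]>0)&(P[...,1]<.45)&(C["z_map"]>0)
    m=m.astype(np.uint8);k,l,st,ce=cv2.connectedComponentsWithStats(m);i=1+st[1:,4].argmax()
    pts=P[l==i];print(n,"cleaner top z",pts[:,2].mean(), poly(pts[:,:2]), cv2.boxPoints(poly(pts[:,:2])).round(4).tolist())
    # rgb edge: contour corners cast to 0.15
    im=C["image"].astype(int)
    w=((im.min(2)>140)&(im.max(2)-im.min(2)<40)).astype(np.uint8)
    # newspaper
    m=(w>0)&(abs(z-.003)<.02)&(P[...,1]<.05)&(P[...,1]>-.5)&(P[...,0]<.8)&(P[...,0]>.2)
    m=cv2.morphologyEx(m.astype(np.uint8),cv2.MORPH_CLOSE,np.ones((9,9)));k,l,st,ce=cv2.connectedComponentsWithStats(m);i=1+st[1:,4].argmax()
    v,u=np.nonzero(l==i);pt=np.array([onz(C,a,b,.003)[:2] for a,b in zip(u,v)])
    print("news",poly(pt),pt.mean(0))
    # table far edge
    e=[]
    for y in np.arange(-.5,.6,.1):
        q=(abs(P[...,1]-y)<.02)&(abs(z)<.01)
        if q.any(): e.append((y,P[...,0][q].max().round(3)))
    print(e)
```

```text
top cleaner top z 0.15109152371127932 ((0.5588753819465637, 0.22664065659046173), (0.20048728585243225, 0.3008200526237488), 6.50829553604126) [[0.4422000050544739, 0.36469998955726624], [0.4763000011444092, 0.0658000037074089], [0.6754999756813049, 0.08860000222921371], [0.6413999795913696, 0.3874000012874603]]
news ((0.5343610048294067, -0.20971453189849854), (0.2988446354866028, 0.31926923990249634), 10.79677677154541) [ 0.52789179 -0.20834109]
[(np.float64(-0.5), np.float64(0.951)), (np.float64(-0.4), np.float64(0.951)), (np.float64(-0.30000000000000004), np.float64(0.951)), (np.float64(-0.20000000000000007), np.float64(0.951)), (np.float64(-0.10000000000000009), np.float64(0.952)), (np.float64(-1.1102230246251565e-16), np.float64(0.952)), (np.float64(0.09999999999999987), np.float64(0.951)), (np.float64(0.19999999999999984), np.float64(0.951)), (np.float64(0.2999999999999998), np.float64(0.951)), (np.float64(0.3999999999999998), np.float64(0.939)), (np.float64(0.4999999999999998), np.float64(0.904))]
scene cleaner top z 0.15083896167589314 ((0.5569398403167725, 0.226196199655532
[... 241 characters left out ...]
 ((0.5323086977005005, -0.2107645720243454), (0.30158400535583496, 0.3221774697303772), 10.699031829833984) [ 0.53947615 -0.21771858]
[(np.float64(-0.5), np.float64(0.731)), (np.float64(-0.4), np.float64(0.782)), (np.float64(-0.30000000000000004), np.float64(0.834)), (np.float64(-0.20000000000000007), np.float64(0.885)), (np.float64(-0.10000000000000009), np.float64(0.936)), (np.float64(-1.1102230246251565e-16), np.float64(0.949)), (np.float64(0.09999999999999987), np.float64(0.95)), (np.float64(0.19999999999999984), np.float64(0.949)), (np.float64(0.2999999999999998), np.float64(0.949)), (np.float64(0.3999999999999998), np.float64(0.949)), (np.float64(0.4999999999999998), np.float64(0.95))]
```

The two views agree: cleaner centre (0.558, 0.226) with yaw 6.5°, newspaper centre (0.533, -0.210), and the table edges parallel to the world axes. Next I'll measure the knob angle and the pull, and plan the approach.

```bash
cat >> h.py <<'E'
CL=np.array([.558,.2264]);YAW=np.radians(6.55)
def cw(x,y): 
    c,s=np.cos(YAW),np.sin(YAW); return CL+np.array([c*x-s*y,s*x+c*y])
def toc(p):
    c,s=np.cos(YAW),np.sin(YAW); d=np.asarray(p)[:2]-CL; return np.array([c*d[0]+s*d[1],-s*d[0]+c*d[1]])
def togo(p,yaw=None):
    """cm shift in tool axes from measured pose (tool down)"""
    o=arm.get_obs();R=cv2.Rodrigues(np.zeros(3))[0]
    from scipy.spatial.transform import Rotation as Ro
    R=Ro.from_euler("xyz",o["ee_rot"],degrees=True).as_matrix()
    d=R.T@(np.asarray(p)-o["position"])*100
    return d.round(2), None if yaw is None else round(float((o["ee_rot"][2]-yaw+90)%180-90),2)
E
python3 - <<'E'
from h import *
import pickle
c=pickle.load(open("top0.pkl","rb"))
print("knob",cw(-.035,.098),"pull",cw(-.075,-.045),"tab",cw(-.04,-.045))
off=lambda u,v:(120+u/5,165+v/5)
im=c["image"].astype(int)
k=cw(-.035,.098)
# black knob top blob, two views
s=pickle.load(open("scene0.pkl","rb"))
for C,n,box in((c,"top",(135,225,180,265)),(s,"sc",(360,110,400,145))):
    g=C["image"].max(2); m=np.zeros_like(g); x0,y0,x1,y1=box; m[y0:y1,x0:x1]=(g[y0:y1,x0:x1]<50)
    v,u=np.nonzero(m); print(n,len(u),u.mean(),v.mean(),onz(C,u.mean(),v.mean(),.165), onz(C,u.mean(),v.mean(),.158))
# pointer pts & off bar
for nm,(u,v),z in(("ptr outer",off(135,430),.176),("ptr inner",off(165,397),.176),("off",off(188,465),.151),("off in",off(187,450),.151)):
    p=onz(c,u,v,z)
    q=toc(p)-np.array([-.035,.098]); print(nm,p.round(4),q.round(4),"phi",np.degrees(np.arctan2(q[1],-q[0])))
for u,v in((477,437),):
    p=onz(c,*off(u,v),.18);print("pull",p,toc(p))
print(togo([.55,-.25,.35],6.5),togo([.512,.318,.30],6.5-45))
E
```

```text
knob [0.51204957 0.31976787] pull [0.48862271 0.17313846] tab [0.52339425 0.17713092]
top 279 156.40860215053763 243.82078853046596 [0.51150127 0.31416414 0.165     ] [0.51179584 0.31651855 0.158     ]
sc 0 nan nan [nan nan nan] [nan nan nan]
ptr outer [0.4948 0.3322 0.176 ] [-0.0157  0.0143] phi 42.38045745110803
ptr inner [0.5099 0.3184 0.176 ] [-0.0023 -0.0011] phi -24.45698145184114
off [0.4784 0.3153 0.151 ] [-0.0339 -0.0006] phi -1.0021440559166868
off in [0.4855 0.3159 0.151 ] [-0.0268 -0.0008] phi -1.6685924414847393
pull [0.488488   0.17165884 0.18      ] [-0.07530261 -0.04645459]
(array([ 45.21, -27.4 , -12.78]), 10.62) (array([ 58.29, -82.8 ,  -7.73]), 55.62)<stdin>:12: RuntimeWarning: Mean of empty slice.
  ret = ret.dtype.type(ret / rcount)
```

Emit:
carry_out --steps '[{"linear":[10,-4,-13],"roll":5},{"linear":[10,-4,-13],"roll":5},{"linear":[10,-4,-13],"roll":5},{"linear":[10,-4,-13],"roll":5},{"linear":[45,-27,-13],"roll":10},{"linear":[45,-27,-13],"roll":10},{"linear":[45,-27,-13],"roll":10},{"linear":[45,-27,-13],"roll":10},{"linear":[45,-27,-13],"roll":10},{"linear":[45,-27,-13],"roll":10},{"linear":[45,-27,-13],"roll":10},{"linear":[45,-27,-13],"roll":10},{"linear":[45,-27,-13],"roll":10},{"linear":[45,-27,-13],"roll":10},{"linear":[45,-27,-13],"roll":10}]' --grip -1

```text
t: 1.65
position: [0.5488, -0.2552, 0.3518]
ee_rot: [-180.0, 0.1, 7.1]
contact_force: [-0.3, -0.6, -0.7]
opening: 0.0943
```

Emit:
carry_out --steps '[{"linear":[2,-57,3],"roll":46},{"linear":[2,-57,3],"roll":46},{"linear":[2,-57,3],"roll":46},{"linear":[2,-57,3],"roll":46},{"linear":[2,-57,3],"roll":46},{"linear":[2,-57,3],"roll":46},{"linear":[2,-57,3],"roll":46},{"linear":[2,-57,3],"roll":46},{"linear":[2,-57,3],"roll":46},{"linear":[2,-57,3],"roll":46},{"linear":[2,-57,3],"roll":46},{"linear":[2,-57,3],"roll":46},{"linear":[2,-57,3],"roll":46},{"linear":[2,-57,3],"roll":46},{"linear":[2,-57,3],"roll":46}]'

```text
t: 3.15
position: [0.5091, 0.234, 0.3177]
ee_rot: [179.4, 0.5, -39.1]
contact_force: [0.2, 0.0, -0.3]
opening: 0.0941
```

```bash
cat >> h.py <<'E'
def wray(c,u,v):
    K=c["camera_matrix"];x=(u-K[0,2])/K[0,0];y=(v-K[1,2])/K[1,1];r=np.hypot(x,y)
    d=np.array([np.sin(r)*x/r,np.sin(r)*y/r,np.cos(r)]);R=c["R"];return -R.T@c["t"],R.T@d
def wonz(c,u,v,z):
    o,d=wray(c,u,v);return o+d*(z-o[2])/d[2]
def wproj(c,P):
    p=c["R"]@np.asarray(P,float)+c["t"];K=c["camera_matrix"];th=np.arctan2(np.hypot(p[0],p[1]),p[2]);a=np.arctan2(p[1],p[0])
    return K[0,2]+K[0,0]*th*np.cos(a),K[1,2]+K[1,1]*th*np.sin(a)
E
python3 - <<'E'
from h import *
import pickle
c=vision.camera("wrist");pickle.dump(c,open("w1.pkl","wb"));save(c,"w1.png")
o=arm.get_obs();print(o["position"],o["ee_rot"],o["qpos"].round(1))
print(wproj(c,[.512,.319,.176]))
E
```

```text
[0.50803962 0.23764483 0.31720959] [179.36587457   0.57482178 -38.83058257] [ -50.8   10.1   22.5  100.5   -4.4   71.1 -156. ]
(np.float64(214.46522874618677), np.float64(246.59141016802917))
```

View pics/w1.png

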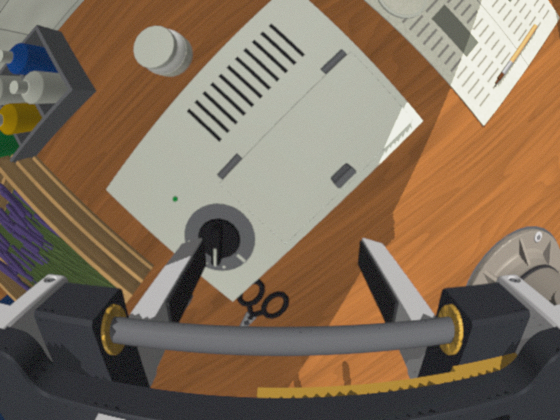

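Run:
```python
from h import *
import pickle
c=pickle.load(open("w1.pkl","rb"));save(c,"w1z.png",(170,190,270,290),6)
```

```text
(no output)
```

View pics/w1z.png

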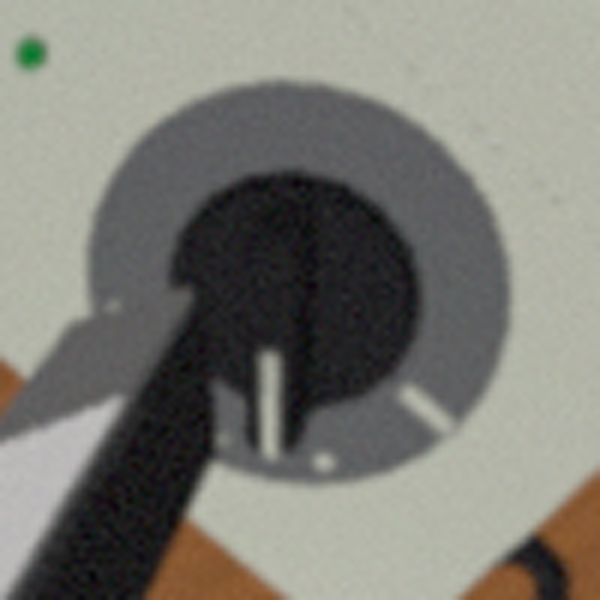

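Emit:
carry_out --steps '[{"linear":[0,0,-2],"roll":-175},{"linear":[0,0,-2],"roll":-175},{"linear":[0,0,-2],"roll":-175},{"linear":[0,0,-2],"roll":-175},{"linear":[0,0,-2],"roll":-175},{"linear":[0,0,-2],"roll":-175},{"linear":[0,0,-2],"roll":-175},{"linear":[0,0,-2],"roll":-175},{"linear":[0,0,-2],"roll":-175},{"linear":[0,0,-2],"roll":-175},{"linear":[0,0,-2],"roll":-175},{"linear":[0,0,-2],"roll":-175},{"linear":[0,0,-2],"roll":-175},{"linear":[0,0,-2],"roll":-175},{"linear":[0,0,-2],"roll":-175},{"linear":[0,0,-2],"roll":-175},{"linear":[0,0,-2],"roll":-175},{"linear":[0,0,-2],"roll":-175},{"linear":[0,0,-2],"roll":-175},{"linear":[0,0,-2],"roll":-175}]'

```text
t: 5.2
position: [0.5094, 0.2334, 0.3377]
ee_rot: [-179.3, -0.5, 133.2]
contact_force: [-0.3, -0.3, 0.7]
opening: 0.0938
```

The wrist zoom shows the pointer line from (267,350) to (270,455) and the off bar from (400,388) to (450,430).

Run:
```python
from h import *
import pickle
c=pickle.load(open("w1.pkl","rb"))
f=lambda u,v,z:wonz(c,170+u/6,190+v/6,z)
a=f(267,350,.176);b=f(270,455,.176);print("ptr",a.round(4),b.round(4),"dir",np.degrees(np.arctan2(*(b-a)[1::-1])))
a2=f(400,388,.151);b2=f(450,430,.151);print("off",np.degrees(np.arctan2(*(b2-a2)[1::-1])),a2,b2)
L=f(88,270,.151);Rr=f(510,290,.151);T=f(300,80,.151);B=f(310,484,.151);print("disc c",(L+Rr)/2,(T+B)/2)
E2=f(172,265,.155);E3=f(418,290,.155);print("skirt",(E2+E3)/2,np.linalg.norm(E2-E3))
o=arm.get_obs();print(o["position"],o["ee_rot"],o["qpos"].round(1))
w=vision.camera("wrist");pickle.dump(w,open("w2.pkl","wb"));save(w,"w2.png")
```

```text
ptr [0.5106 0.3203 0.176 ] [0.4955 0.3339 0.176 ] dir 137.79705547693533
off -173.00459619935415 [0.48400579 0.31717818 0.151     ] [0.4716479  0.31566182 0.151     ]
disc c [0.51218401 0.31786744 0.151     ] [0.50972835 0.31793037 0.151     ]
skirt [0.51350308 0.31603752 0.155     ] 0.04533296960582676
[0.50941162 0.23340611 0.33769724] [-179.30591026   -0.45574923  133.15734089] [-35.6   9.2   5.2  98.   -1.2  73.6  13.1]
```

View pics/w2.png

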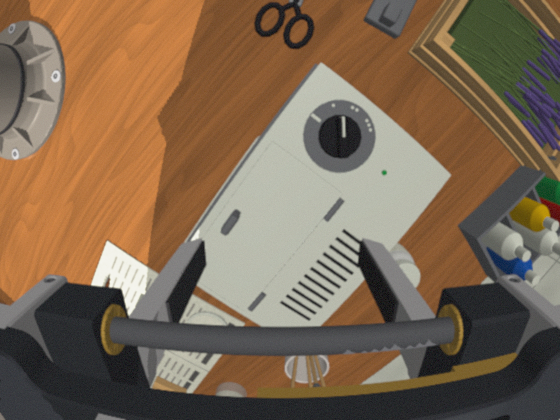

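Run:
```python
from h import *
import pickle
c=pickle.load(open("w2.pkl","rb"))
w1=pickle.load(open("w1.pkl","rb"))
im=c["image"].astype(int);g=im.mean(2)
m=np.zeros(g.shape,np.uint8);m[90:180,295:385]=(g[90:180,295:385]<125)
k,l,st,ce=cv2.connectedComponentsWithStats(m);i=1+st[1:,4].argmax();cn=max(cv2.findContours((l==i).astype(np.uint8),0,1)[0],key=len)
e=cv2.fitEllipse(cn);print(e,wonz(c,*e[0],.151))
# pull: dark blob
m=np.zeros(g.shape,np.uint8);m[200:245,215:247]=(g[200:245,215:247]<120);v,u=np.nonzero(m);print(u.mean(),v.mean(),len(u),wonz(c,u.mean(),v.mean(),.168),toc(wonz(c,u.mean(),v.mean(),.168)))
# triangulate pointer tip height across two views
m=np.zeros(g.shape,np.uint8);m[110:140,333:352]=(g[110:140,333:352]>150);v,u=np.nonzero(m);print(u.min(),u.max(),v.min(),v.max(),len(u))
j=v.argmin();p2=(u[v<=v.min()+1].mean(),v.min());q2=(u[v>=v.max()-1].mean(),v.max());print(p2,q2)
def tri(A,B):
    (o1,d1),(o2,d2)=A,B;M=np.stack([d1,-d2],1);s=np.linalg.lstsq(M,o2-o1,rcond=None)[0];a=o1+s[0]*d1;b=o2+s[1]*d2;return (a+b)/2,np.linalg.norm(a-b)
print("tip",tri(wray(c,*p2),wray(w1,170+270/6,190+455/6)))
print("in",tri(wray(c,*q2),wray(w1,170+267/6,190+350/6)))
save(c,"w2z.png",(290,85,390,185),6)
```

```text
((339.49237060546875, 136.33116149902344), (68.95082092285156, 71.27748107910156), 33.433372497558594) [0.51106665 0.31943056 0.151     ]
229.8 221.4608695652174 230 [0.486802 0.172379 0.168   ] [-0.07689545 -0.04554682]
342 344 117 136 43
(np.float64(342.8), np.int64(117)) (np.float64(343.5), np.int64(136))
tip (array([0.49578267, 0.33369667, 0.17666852]), np.float64(0.0002234971538138943))
in (array([0.51014188, 0.32090761, 0.17446464]), np.float64(0.00027550534183874546))
```

View pics/w2z.png

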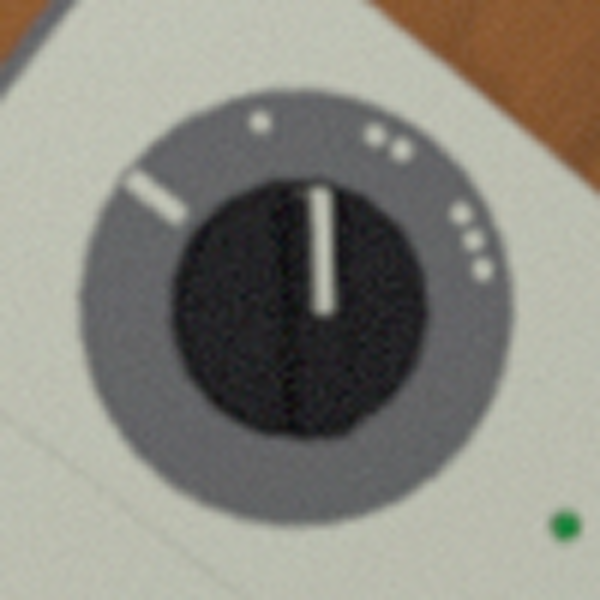

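Run:
```python
from h import *
print(togo([.511,.3193,.205],137.8),togo([.511,.3193,.177],137.8))
```

```text
(array([ 5.98,  6.21, 13.25]), -4.03) (array([ 5.96,  6.25, 16.05]), -4.03)
```

Emit:
carry_out --steps '[{"linear":[3,3,5],"roll":-4},{"linear":[6,6.2,10],"roll":-4},{"linear":[6,6.2,12],"roll":-4},{"linear":[6,6.2,13],"roll":-4},{"linear":[6,6.2,13.2],"roll":-4},{"linear":[6,6.2,13.2],"roll":-4},{"linear":[6,6.2,13.2],"roll":-4},{"linear":[6,6.2,13.2],"roll":-4}]'

```text
t: 6.05
position: [0.5122, 0.3211, 0.2071]
ee_rot: [-179.5, -0.5, 136.9]
contact_force: [0.1, -0.4, 0.1]
opening: 0.094
```

Run:
```python
from h import *
import pickle
print(togo([.511,.3193,.177],137.8))
w=vision.camera("wrist");save(w,"w3.png")
```

```text
(array([-0.06, -0.19,  3.02]), -0.92)
```

View pics/w3.png

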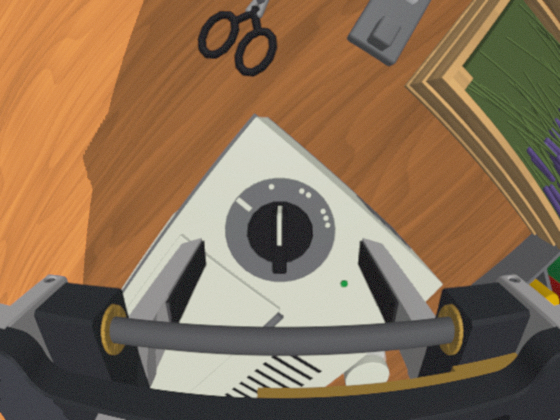

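The bar sits midway between the fingers at (280,240) and runs along the tool's x axis. I'll go down and close on it.

Emit:
carry_out --steps '[{"linear":[0,-0.2,1],"roll":-1},{"linear":[0,-0.2,2],"roll":-1},{"linear":[0,-0.2,2.7],"roll":-1},{"linear":[0,-0.2,3],"roll":-1},{"linear":[0,-0.2,3],"roll":-1},{"linear":[0,-0.2,3],"roll":-1},{"linear":[0,-0.2,3],"roll":-1}]'

```text
t: 6.8
position: [0.5097, 0.3202, 0.1758]
ee_rot: [-179.4, -0.5, 138.0]
contact_force: [0.4, -0.4, 0.6]
opening: 0.0941
```

Emit:
carry_out --steps '[{"linear":[0,0,0],"roll":0},{"linear":[0,0,0],"roll":0},{"linear":[0,0,0],"roll":0},{"linear":[0,0,0],"roll":0},{"linear":[0,0,0],"roll":0},{"linear":[0,0,0],"roll":0},{"linear":[0,0,0],"roll":0},{"linear":[0,0,0],"roll":0},{"linear":[0,0,0],"roll":0},{"linear":[0,0,0],"roll":0}]' --grip 1 --grip_force 20

```text
t: 7.8
position: [0.5096, 0.32, 0.1755]
ee_rot: [-179.4, -0.5, 138.0]
contact_force: [0.3, 0.0, 0.1]
opening: 0.017
```

Emit:
carry_out --steps '[{"linear":[0,0,0],"roll":0},{"linear":[0,0,0],"roll":0},{"linear":[0,0,0],"roll":0},{"linear":[0,0,0],"roll":0}]'

```text
t: 8.2
position: [0.5099, 0.3206, 0.1755]
ee_rot: [-179.4, -0.5, 138.0]
contact_force: [3.6, 2.6, -4.2]
opening: 0.0096
```

Emit:
carry_out --steps '[{"linear":[0,0,0],"roll":-5},{"linear":[0,0,0],"roll":-10},{"linear":[0,0,0],"roll":-15},{"linear":[0,0,0],"roll":-20},{"linear":[0,0,0],"roll":-25},{"linear":[0,0,0],"roll":-30},{"linear":[0,0,0],"roll":-35},{"linear":[0,0,0],"roll":-40},{"linear":[0,0,0],"roll":-44},{"linear":[0,0,0],"roll":-47},{"linear":[0,0,0],"roll":-48.5},{"linear":[0,0,0],"roll":-48.5},{"linear":[0,0,0],"roll":-48.5},{"linear":[0,0,0],"roll":-48.5},{"linear":[0,0,0],"roll":-48.5}]'

```text
t: 9.7
position: [0.5094, 0.3188, 0.1755]
ee_rot: [-179.9, -0.9, -173.6]
contact_force: [-2.4, -5.0, 3.9]
opening: 0.0098
```

Emit:
carry_out --steps '[{"linear":[0,0,0],"roll":0},{"linear":[0,0,0],"roll":0},{"linear":[0,0,0],"roll":0},{"linear":[0,0,0],"roll":0},{"linear":[0,0,0],"roll":0},{"linear":[0,0,-1.5],"roll":0},{"linear":[0,0,-4],"roll":0},{"linear":[0,0,-7],"roll":0},{"linear":[0,0,-10],"roll":0},{"linear":[0,0,-10],"roll":0},{"linear":[0,0,-10],"roll":0},{"linear":[0,0,-10],"roll":0}]' --grip -1

```text
t: 10.9
position: [0.5107, 0.32, 0.2751]
ee_rot: [-179.9, -0.9, -173.5]
contact_force: [0.1, -0.1, -1.2]
opening: 0.0938
```

Run:
```python
from h import *
import pickle
w=vision.camera("wrist");pickle.dump(w,open("w4.pkl","wb"));save(w,"w4.png")
w=vision.camera("top");pickle.dump(w,open("t4.pkl","wb"));save(w,"t4.png",(120,165,275,285),5)
print(arm.get_obs()["qpos"])
```

```text
[-32.0450575   16.04776788  -7.30322165  97.06202028   1.70880556
  67.82936007  56.7339938 ]
```

View pics/w4.png

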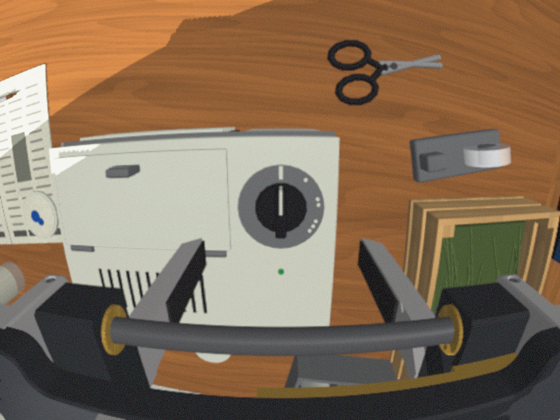

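The pointer lies in line with the off bar at (281,195). I'll check that numerically and locate the pull from two views.

Run:
```python
from h import *
import pickle
c=pickle.load(open("w4.pkl","rb"));g=c["image"].astype(int).mean(2)
def line(r0,r1,c0,c1,z,th=150):
    v,u=np.nonzero(g[r0:r1,c0:c1]>th);P=np.array([wonz(c,a+c0,b+r0,z)[:2] for a,b in zip(u,v)])
    vx,vy,x,y=cv2.fitLine(P.astype(np.float32),2,0,.01,.01).ravel();print(len(u),np.degrees(np.arctan2(vy,vx))%180,x,y)
line(185,215,272,290,.176)
line(164,181,274,288,.151)
print(YAW*57.2958)
def blob(C,b,th=120):
    g=C["image"].astype(int).mean(2);x0,y0,x1,y1=b;v,u=np.nonzero(g[y0:y1,x0:x1]<th);return len(u),u.mean()+x0,v.mean()+y0
b=blob(c,(100,158,145,182));print(b)
c2=pickle.load(open("w2.pkl","rb"));b2=blob(c2,(215,200,247,245));print(b2)
o1,d1=wray(c,*b[1:]);o2,d2=wray(c2,*b2[1:])
s=np.linalg.lstsq(np.stack([d1,-d2],1),o2-o1,rcond=None)[0];p=o1+s[0]*d1;q=o2+s[1]*d2;print(p,q,toc((p+q)/2))
save(c,"w4z.png",(90,140,190,240),6)
save(c2,"w2p.png",(190,180,270,260),6)
```

```text
65 5.8124585 0.49947733 0.3182357
71 6.4823303 0.4765137 0.31584784
6.5500023420452935
(335, np.float64(122.26567164179104), np.float64(171.0358208955224))
(230, np.float64(229.8), np.float64(221.4608695652174))
[0.48699236 0.17459214 0.17267142] [0.48635802 0.17412586 0.17278284] [-0.07679558 -0.04356528]
```

View pics/w4z.png

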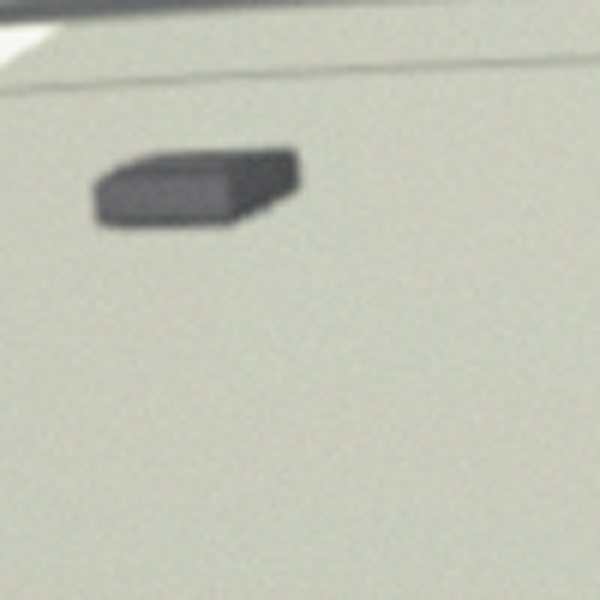

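View pics/w2p.png

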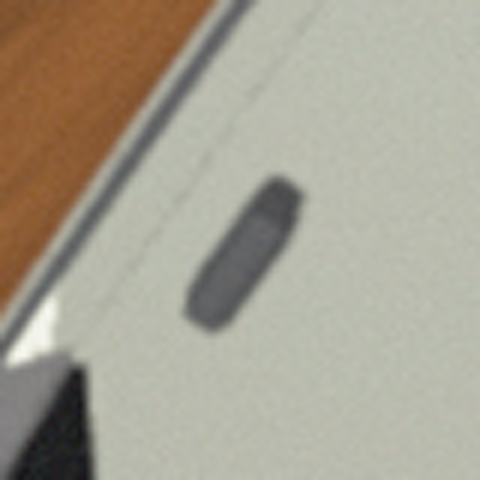

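Run:
```python
from h import *
import pickle
c=pickle.load(open("w4.pkl","rb"));c2=pickle.load(open("w2.pkl","rb"))
a=(90+164/6,140+196/6);b=(190+234/6,180+268/6)
o1,d1=wray(c,*a);o2,d2=wray(c2,*b)
s=np.linalg.lstsq(np.stack([d1,-d2],1),o2-o1,rcond=None)[0];p=o1+s[0]*d1;q=o2+s[1]*d2;print(p,q,toc((p+q)/2))
P=(wonz(c,*a,.184)+wonz(c2,*b,.184))/2;print(P,toc(P))
t=cw(-.0755,-.0455);print(t)
print(togo([*t,.215],186.5),togo([*t,.184],186.5))
```

```text
[0.48724068 0.17355356 0.1804089 ] [0.48732635 0.17361394 0.18039463] [-0.07627966 -0.04440486]
[0.48672396 0.17522829 0.184     ] [-0.07664796 -0.04270722]
[0.48818301 0.17258469]
(array([  3.8 , -14.39,   6.04]), -0.03) (array([  3.75, -14.38,   9.14]), -0.03)
```

Emit:
carry_out --steps '[{"linear":[3.8,-5,0],"roll":0},{"linear":[3.8,-10,2],"roll":0},{"linear":[3.8,-14.3,4],"roll":0},{"linear":[3.8,-14.3,6],"roll":0},{"linear":[3.8,-14.3,8],"roll":0},{"linear":[3.8,-14.3,9],"roll":0},{"linear":[3.8,-14.3,9],"roll":0},{"linear":[3.8,-14.3,9],"roll":0},{"linear":[3.8,-14.3,9],"roll":0}]'

```text
t: 11.9
position: [0.4885, 0.1742, 0.1869]
ee_rot: [-180.0, -0.8, -173.5]
contact_force: [0.1, -0.5, 0.1]
opening: 0.094
```

Run:
```python
from h import *
print(togo([*cw(-.0757,-.045),.184],186.5))
w=vision.camera("wrist");save(w,"w5.png")
```

```text
(array([ 0.06, -0.11,  0.29]), 0.0)
```

View pics/w5.png

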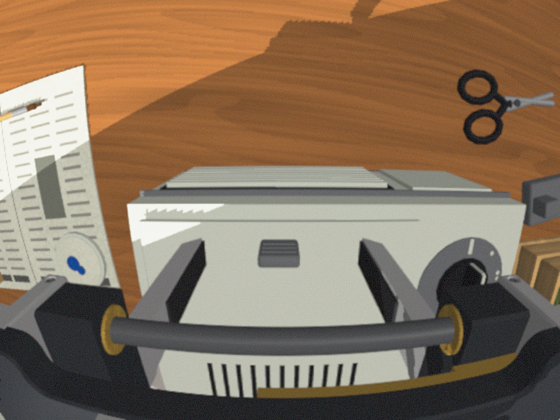

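The pull at (279,253) is centred between the fingers. I'll lower slightly and pinch it lightly.

Emit:
carry_out --steps '[{"linear":[0,-0.1,0.3],"roll":0},{"linear":[0,-0.1,0.3],"roll":0},{"linear":[0,-0.1,0.3],"roll":0},{"linear":[0,-0.1,0.3],"roll":0},{"linear":[0,-0.1,0.3],"roll":0},{"linear":[0,-0.1,0.3],"roll":0},{"linear":[0,-0.1,0.3],"roll":0},{"linear":[0,-0.1,0.3],"roll":0},{"linear":[0,-0.1,0.3],"roll":0},{"linear":[0,-0.1,0.3],"roll":0},{"linear":[0,-0.1,0.3],"roll":0},{"linear":[0,-0.1,0.3],"roll":0}]' --grip 1 --grip_force 12

```text
t: 13.15
position: [0.4881, 0.1725, 0.1831]
ee_rot: [-180.0, -0.8, -173.5]
contact_force: [0.7, -2.7, 0.2]
opening: 0.0239
```

Run:
```python
from h import *
o=arm.get_obs();p=o["position"];print(p,o["opening"],o["ee_rot"],toc(p))
# arc of contact: point at pad contact in hinge frame (pads contact ~ 9mm below TCP)
h=np.array([.010,.150]);x=toc(p)[0]
z=p[2]-.008
r=np.array([x-h[0],z-h[1]])
for th in range(0,111,10):
    t=np.radians(th);q=np.array([r[0]*np.cos(t)+r[1]*np.sin(t),-r[0]*np.sin(t)+r[1]*np.cos(t)])-r
    print(th,"tool dx %.2f dz %.2f"%(-q[0]*100,-q[1]*100))
```

```text
[0.48813117 0.17245319 0.18309185] 0.02390467430515397 [-179.95806977   -0.83914477 -173.54408898] [-0.07556649 -0.04562473]
0 tool dx -0.00 dz -0.00
10 tool dx -0.57 dz -1.45
20 tool dx -1.37 dz -2.78
30 tool dx -2.40 dz -3.94
40 tool dx -3.61 dz -4.91
50 tool dx -4.98 dz -5.66
60 tool dx -6.45 dz -6.16
70 tool dx -7.99 dz -6.39
80 tool dx -9.54 dz -6.35
90 tool dx -11.07 dz -6.05
100 tool dx -12.51 dz -5.48
110 tool dx -13.84 dz -4.67
```

Emit:
carry_out --steps '[{"linear":[-0.26,0,-0.75],"roll":0},{"linear":[-0.57,0,-1.45],"roll":0},{"linear":[-0.95,0,-2.13],"roll":0},{"linear":[-1.37,0,-2.8],"roll":0},{"linear":[-1.87,0,-3.4],"roll":0},{"linear":[-2.4,0,-3.98],"roll":0},{"linear":[-3.0,0,-4.5],"roll":0},{"linear":[-3.6,0,-4.96],"roll":0},{"linear":[-4.3,0,-5.35],"roll":0},{"linear":[-5.0,0,-5.73],"roll":0},{"linear":[-5.0,0,-5.73],"roll":0},{"linear":[-5.0,0,-5.73],"roll":0}]'

```text
t: 14.35
position: [0.5392, 0.1783, 0.2399]
ee_rot: [-180.0, -0.8, -173.5]
contact_force: [1.0, -5.5, 0.8]
opening: 0.0238
```

Run:
```python
from h import *
w=vision.camera("scene");save(w,"s6.png",(240,60,460,260),3.6)
w=vision.camera("wrist");save(w,"w6.png")
```

```text
(no output)
```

View pics/s6.png

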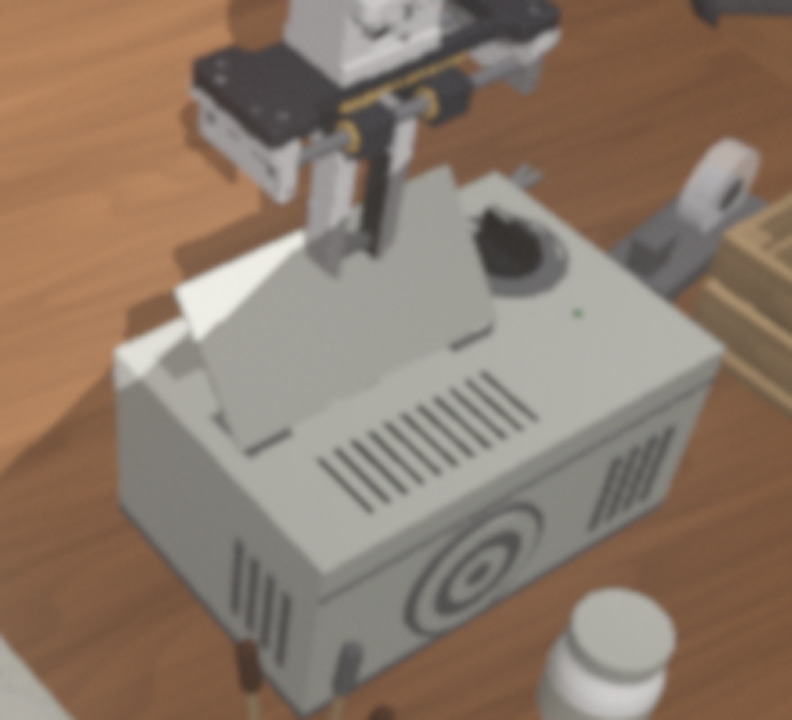

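The flap follows, now at about 50° with the pinch holding. I'll continue the arc to about 110°.

Emit:
carry_out --steps '[{"linear":[-0.72,0,-0.27],"roll":0},{"linear":[-1.45,0,-0.5],"roll":0},{"linear":[-2.2,0,-0.67],"roll":0},{"linear":[-3.0,0,-0.78],"roll":0},{"linear":[-3.75,0,-0.8],"roll":0},{"linear":[-4.55,0,-0.76],"roll":0},{"linear":[-5.3,0,-0.65],"roll":0},{"linear":[-6.1,0,-0.48],"roll":0},{"linear":[-6.8,0,-0.22],"roll":0},{"linear":[-7.5,0,0.07],"roll":0},{"linear":[-8.2,0,0.45],"roll":0},{"linear":[-8.8,0,0.85],"roll":0},{"linear":[-8.8,0,0.85],"roll":0},{"linear":[-8.8,0,0.85],"roll":0}]'

```text
t: 15.85
position: [0.6269, 0.1882, 0.23]
ee_rot: [-180.0, -0.8, -173.6]
contact_force: [2.7, -4.5, 3.1]
opening: 0.0238
```

Run:
```python
from h import *
w=vision.camera("scene");save(w,"s7.png",(240,60,460,260),3.6)
w=vision.camera("wrist");save(w,"w7.png")
```

```text
(no output)
```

View pics/s7.png

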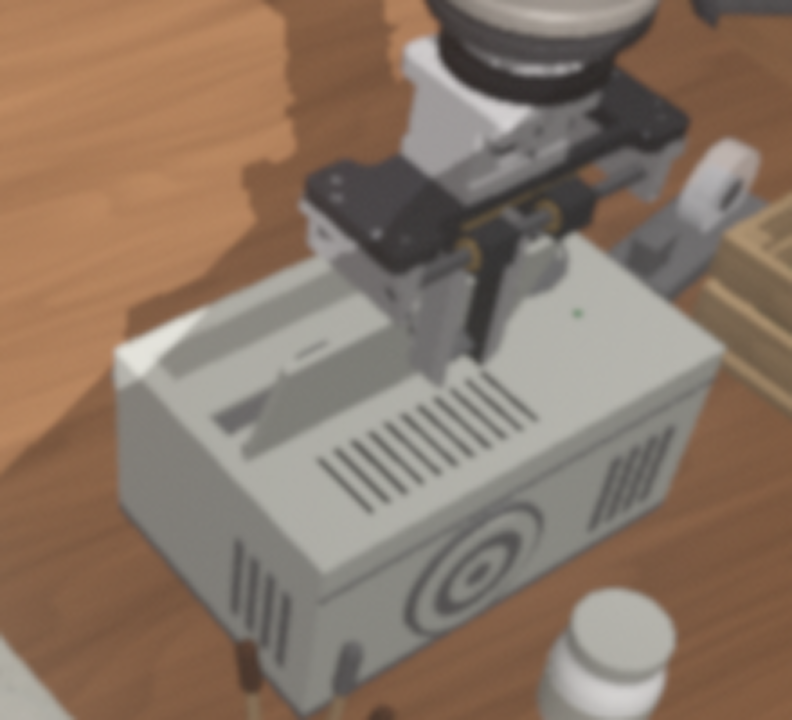

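View pics/w7.png

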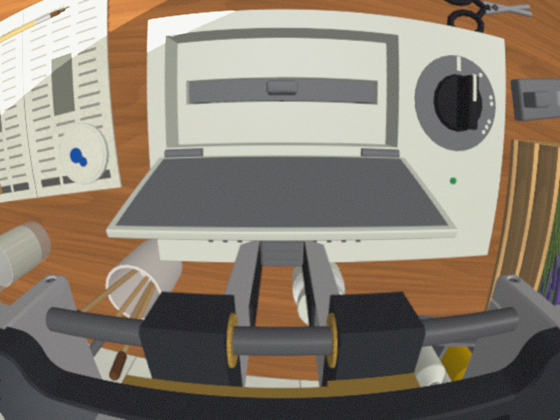

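The flap is past upright. The recess and slot are visible, with the tab at (282,88). I'll release the pull, rise, and move over the tab.

Emit:
carry_out --steps '[{"linear":[0,0,0],"roll":0},{"linear":[0,0,0],"roll":0},{"linear":[0,0,0],"roll":0},{"linear":[0,0,0],"roll":0},{"linear":[0,0,0],"roll":0},{"linear":[0,0,0],"roll":0},{"linear":[0,0,-2],"roll":0},{"linear":[0,0,-5],"roll":0},{"linear":[0,0,-8],"roll":0},{"linear":[0,0,-11],"roll":0},{"linear":[3,0,-12],"roll":0},{"linear":[6,0,-12],"roll":0},{"linear":[9,0,-12],"roll":0},{"linear":[10,0,-12],"roll":0},{"linear":[10,0,-12],"roll":0},{"linear":[10,0,-12],"roll":0},{"linear":[10,0,-12],"roll":0}]' --grip -1

```text
t: 17.65
position: [0.5292, 0.1773, 0.351]
ee_rot: [-180.0, -0.9, -173.6]
contact_force: [0.4, -0.2, -0.4]
opening: 0.0939
```

Run:
```python
from h import *
import pickle
w=vision.camera("wrist");pickle.dump(w,open("w8.pkl","wb"));save(w,"w8.png")
w=vision.camera("scene");save(w,"s8.png",(240,60,460,260),3.6)
```

```text
(no output)
```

View pics/w8.png

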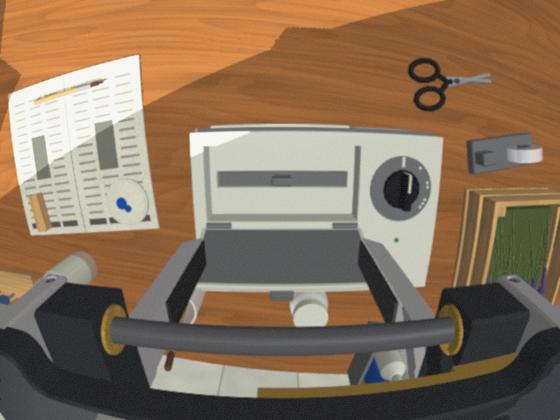

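View pics/s8.png

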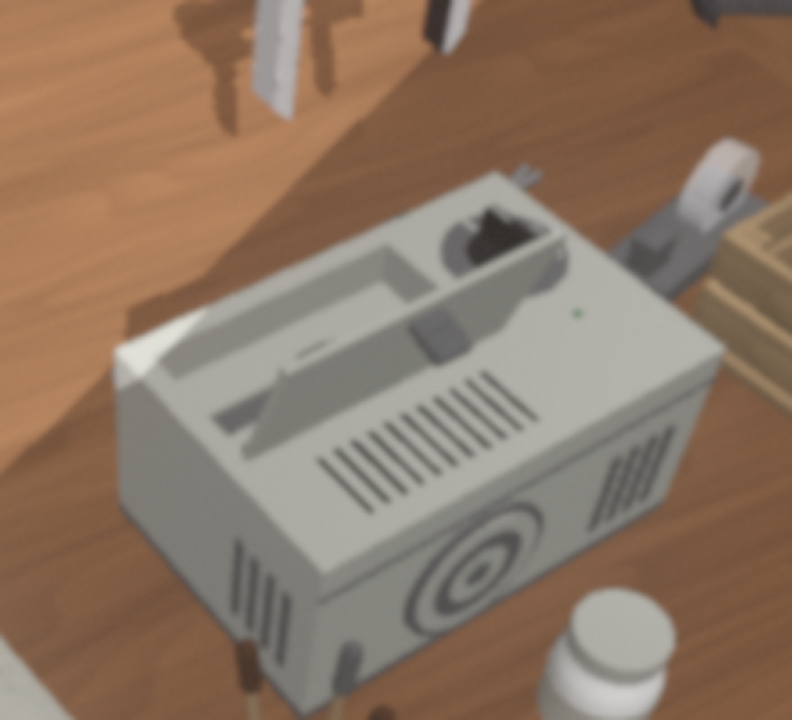

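Run:
```python
from h import *
import pickle
c=pickle.load(open("w8.pkl","rb"));g=c["image"].astype(int).mean(2)
save(c,"w8z.png",(355,140,445,230),5);save(c,"w8t.png",(210,140,360,220),5)
def line(r0,r1,c0,c1,z,th=150):
    v,u=np.nonzero(g[r0:r1,c0:c1]>th);P=np.array([wonz(c,a+c0,b+r0,z)[:2] for a,b in zip(u,v)])
    vx,vy,x,y=cv2.fitLine(P.astype(np.float32),2,0,.01,.01).ravel();print(len(u),np.degrees(np.arctan2(vy,vx))%180,x,y)
line(172,195,404,414,.176); line(156,167,400,409,.151)
```

```text
33 6.504163 0.4996348 0.31845206
38 173.88211 0.47713402 0.3162608
```

View pics/w8t.png

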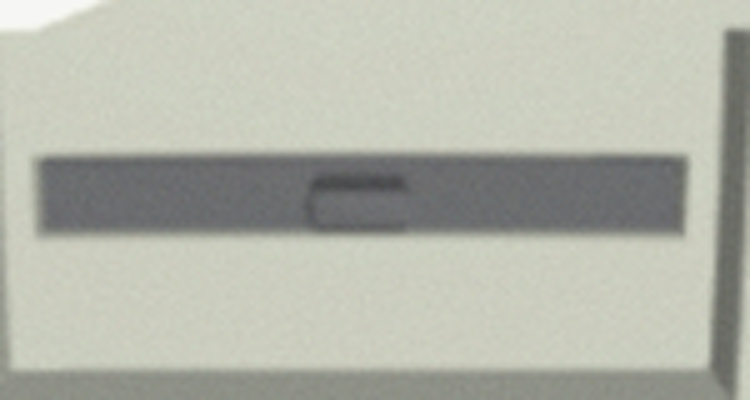

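View pics/w8z.png

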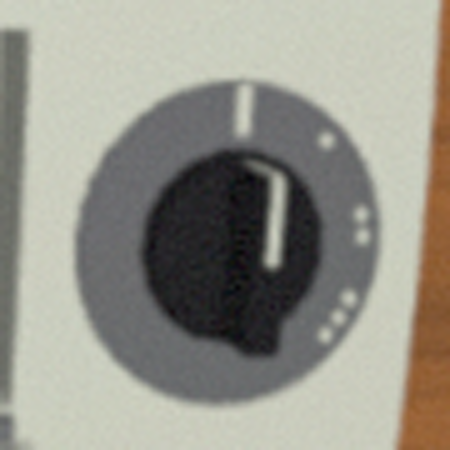

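Run:
```python
from h import *
import pickle
c=pickle.load(open("w8.pkl","rb"))
p=wonz(c,210+358/5,140+209/5,.141);print("tab",p,toc(p))
for u,v in((38,196),(686,196),(362,157),(362,236)):
    p=wonz(c,210+u/5,140+v/5,.118);print("slot",p.round(4),toc(p).round(4))
print("model",cw(-.04,-.045),togo([*cw(-.04,-.045),.20],186.5),togo([*cw(-.04,-.045),.137],186.5))
```

```text
tab [0.52164305 0.17714222 0.141     ] [-0.04173848 -0.04478902]
slot [0.5312 0.0976 0.118 ] [-0.0413 -0.1249]
slot [0.5131 0.2588 0.118 ] [-0.0409  0.0373]
slot [0.5129 0.1771 0.118 ] [-0.0504 -0.0438]
slot [0.5327 0.1794 0.118 ] [-0.0305 -0.0438]
model [0.52339425 0.17713092] (array([ 0.33,  0.05, 15.09]), -0.05) (array([ 0.23,  0.06, 21.39]), -0.05)
```

Emit:
carry_out --steps '[{"linear":[0.4,0,3],"roll":0},{"linear":[0.4,0,7],"roll":0},{"linear":[0.4,0,11],"roll":0},{"linear":[0.4,0,14],"roll":0},{"linear":[0.4,0,16],"roll":0},{"linear":[0.4,0,16],"roll":0},{"linear":[0.4,0,16],"roll":0},{"linear":[0.4,0,16],"roll":0}]'

```text
t: 18.55
position: [0.5229, 0.1768, 0.1926]
ee_rot: [-180.0, -0.7, -173.5]
contact_force: [0.3, -1.1, -0.3]
opening: 0.0938
```

Run:
```python
from h import *
import pickle
w=vision.camera("wrist");pickle.dump(w,open("w9.pkl","wb"));save(w,"w9.png",(130,120,430,345),2.6)
print(wproj(w,[*cw(-.0412,-.0445),.141]),togo([*cw(-.041,-.0445),.137],186.5))
```

```text
(np.float64(281.54665427008325), np.float64(233.924362769796)) (array([-0.03,  0.08,  5.57]), -0.04)
```

View pics/w9.png

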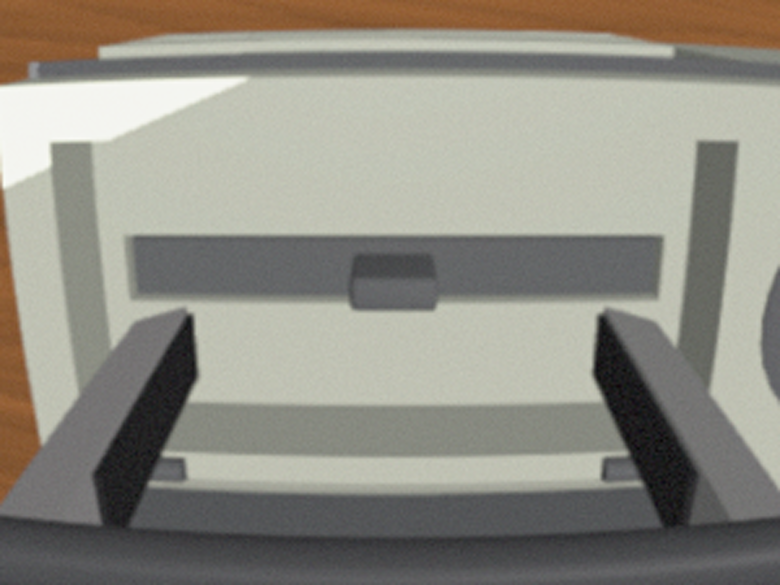

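The tab's top face is at pixel (281.5,233), against a predicted (281.5,233.9), so its position and the 0.141 height agree across two views. I'll descend and grip.

Emit:
carry_out --steps '[{"linear":[0,0,1.5],"roll":0},{"linear":[0,0.1,3],"roll":0},{"linear":[0,0.1,4.2],"roll":0},{"linear":[0,0.1,5],"roll":0},{"linear":[0,0.1,5.5],"roll":0},{"linear":[0,0.1,5.5],"roll":0},{"linear":[0,0.1,5.5],"roll":0},{"linear":[0,0.1,5.5],"roll":0}]'

```text
t: 19.4
position: [0.5214, 0.1775, 0.1369]
ee_rot: [-180.0, -0.8, -173.5]
contact_force: [-0.4, -0.4, 0.9]
opening: 0.0941
```

Emit:
carry_out --steps '[{"linear":[0,0,0],"roll":0},{"linear":[0,0,0],"roll":0},{"linear":[0,0,0],"roll":0},{"linear":[0,0,0],"roll":0},{"linear":[0,0,0],"roll":0},{"linear":[0,0,0],"roll":0},{"linear":[0,0,0],"roll":0},{"linear":[0,0,0],"roll":0},{"linear":[0,0,0],"roll":0},{"linear":[0,0,0],"roll":0},{"linear":[0,0,0],"roll":0},{"linear":[0,0,0],"roll":0},{"linear":[0,0,0],"roll":0}]' --grip 1 --grip_force 45

```text
t: 20.7
position: [0.5211, 0.1773, 0.1364]
ee_rot: [-180.0, -0.8, -173.5]
contact_force: [-0.3, -0.9, 0.6]
opening: 0.0234
```

Run:
```python
from h import *
o=arm.get_obs();p=o["position"];print(p,o["opening"],o["contact_force"],o["ee_rot"],toc(p))
print(togo([p[0],p[1],p[2]+.06],186.5),togo([p[0],p[1],p[2]+.15],186.5))
w=vision.camera("wrist");save(w,"w10.png",(130,120,430,345),2.6)
```

```text
[0.5210967  0.17729553 0.13638115] 0.023438279370317693 [-0.32824761 -0.88268493  0.61175526] [-179.9657384    -0.84082063 -173.54025663] [-0.04226378 -0.04457439]
(array([ 0.09, -0.  , -6.  ]), -0.04) (array([ 2.2e-01, -1.0e-02, -1.5e+01]), -0.04)
```

View pics/w10.png

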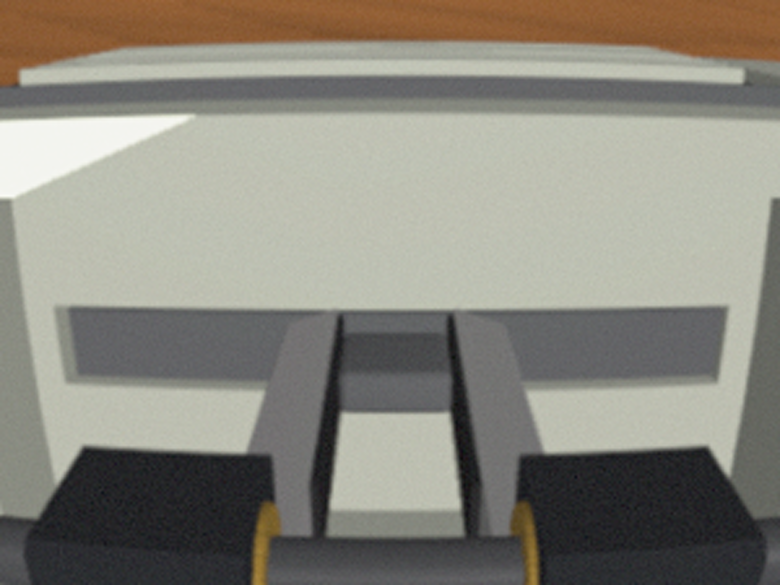

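The tab is held between the fingers at a 23.4 mm opening. I'll draw straight up slowly.

Emit:
carry_out --steps '[{"linear":[0.01,0,-0.5],"roll":0},{"linear":[0.02,0,-1],"roll":0},{"linear":[0.03,0,-2],"roll":0},{"linear":[0.04,0,-3],"roll":0},{"linear":[0.06,0,-4],"roll":0},{"linear":[0.07,0,-5],"roll":0},{"linear":[0.09,0,-6],"roll":0},{"linear":[0.09,0,-6],"roll":0}]'

```text
t: 21.55
position: [0.5218, 0.1777, 0.198]
ee_rot: [180.0, -0.7, -173.5]
contact_force: [0.1, -0.8, -2.8]
opening: 0.0235
```

Run:
```python
from h import *
o=arm.get_obs();print(o["contact_force"],o["moment"],o["opening"])
w=vision.camera("scene");save(w,"s11.png",(240,40,460,240),3.6)
```

```text
[ 0.07790451 -0.79778537 -2.83158435] [ 0.05816821 -0.17931054 -0.01878584] 0.02346024430610327
```

View pics/s11.png

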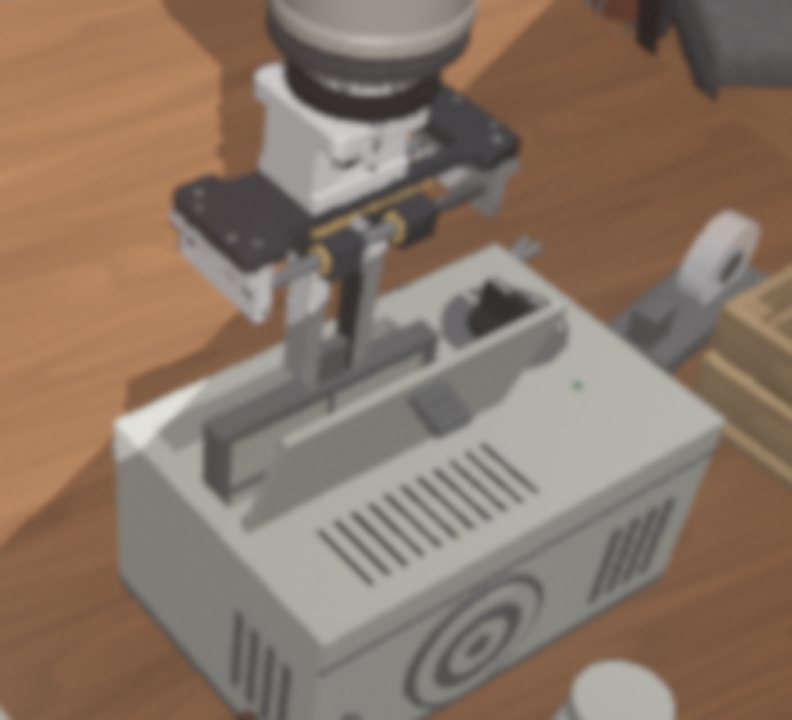

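Emit:
carry_out --steps '[{"linear":[0.02,0,-1.5],"roll":0},{"linear":[0.05,0,-3],"roll":0},{"linear":[0.07,0,-5],"roll":0},{"linear":[0.1,0,-7],"roll":0},{"linear":[0.14,0,-9],"roll":0},{"linear":[0.16,0,-11],"roll":0},{"linear":[0.18,0,-12],"roll":0},{"linear":[0.18,0,-12],"roll":0},{"linear":[0.18,0,-12],"roll":0},{"linear":[0.18,0,-12],"roll":0}]'

```text
t: 22.6
position: [0.5206, 0.1773, 0.3152]
ee_rot: [-179.9, -0.9, -173.5]
contact_force: [0.3, 1.0, -1.8]
opening: 0.0232
```

Run:
```python
from h import *
o=arm.get_obs();print(o["contact_force"],o["opening"])
print(togo([.533,-.21,.315],180),togo([.533,-.21,.22],180))
w=vision.camera("scene");save(w,"s12.png",(100,0,500,300),2)
```

```text
[ 0.26512116  1.0419726  -1.79037005] 0.023164673280792848
(array([  3.13, -38.62,   0.11]), 6.46) (array([  2.98, -38.61,   9.61]), 6.46)
```

View pics/s12.png

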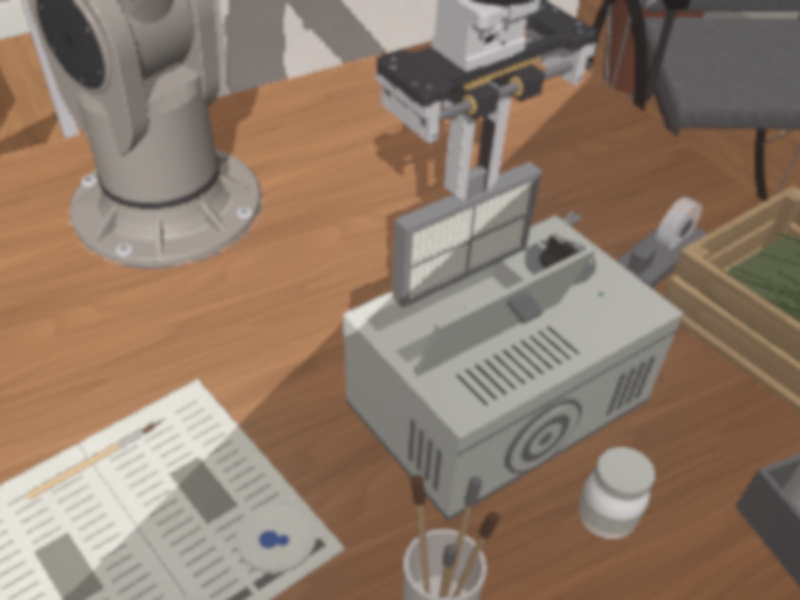

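The cassette is clear of the slot and hangs upright. I'll carry it over to the newspaper.

Emit:
carry_out --steps '[{"linear":[0.05,-1,0],"roll":0},{"linear":[0.2,-3,0],"roll":0},{"linear":[0.4,-5,0],"roll":0},{"linear":[0.6,-8,0],"roll":0.5},{"linear":[0.8,-11,0],"roll":1},{"linear":[1.0,-14,0],"roll":1.5},{"linear":[1.3,-17,0],"roll":2},{"linear":[1.5,-20,0],"roll":3},{"linear":[1.8,-23,0],"roll":4},{"linear":[2.1,-26,0],"roll":5},{"linear":[2.4,-29,0],"roll":6},{"linear":[2.6,-32,0],"roll":6.5},{"linear":[2.8,-34.5,0],"roll":6.5},{"linear":[3,-36.5,0],"roll":6.5},{"linear":[3.1,-38,0],"roll":6.5},{"linear":[3.1,-38.6,0],"roll":6.5},{"linear":[3.1,-38.6,0],"roll":6.5},{"linear":[3.1,-38.6,0],"roll":6.5},{"linear":[3.1,-38.6,0],"roll":6.5}]'

```text
t: 24.55
position: [0.5339, -0.2085, 0.3171]
ee_rot: [-179.9, -0.8, -180.0]
contact_force: [-0.3, 0.4, -1.8]
opening: 0.0235
```

Run:
```python
from h import *
print(togo([.533,-.21,.22],180),arm.get_obs()["qpos"].round(1))
```

```text
(array([-0.05, -0.13,  9.71]), 0.04) [  2.8  11.1  14.   98.7  -2.5  71.3 107.4]
```

Emit:
carry_out --steps '[{"linear":[0,0,1],"roll":0},{"linear":[0,0,3],"roll":0},{"linear":[0,-0.1,5],"roll":0},{"linear":[0,-0.1,7],"roll":0},{"linear":[0,-0.1,8.5],"roll":0},{"linear":[0,-0.1,9.3],"roll":0},{"linear":[0,-0.1,9.7],"roll":0},{"linear":[0,-0.1,9.7],"roll":0},{"linear":[0,-0.1,9.7],"roll":0},{"linear":[0,-0.1,9.7],"roll":0},{"linear":[0,-0.1,9.7],"roll":0},{"linear":[0,-0.1,9.7],"roll":0}]'

```text
t: 25.75
position: [0.5324, -0.2108, 0.2204]
ee_rot: [-179.9, -0.8, 180.0]
contact_force: [0.5, -0.5, -2.6]
opening: 0.0236
```

Run:
```python
from h import *
import pickle
o=arm.get_obs();print(o)
for n in("scene","top","wrist"):
    w=vision.camera(n);pickle.dump(w,open(n+"F.pkl","wb"));save(w,n+"F.png")
C=pickle.load(open("sceneF.pkl","rb"));P=cloud(C)
m=(P[...,0]>.50)&(P[...,0]<.57)&(P[...,1]>-.31)&(P[...,1]<-.11)&(P[...,2]>.07)&(P[...,2]<.19)&(C["z_map"]>0)
q=P[m];print(len(q),q.min(0),q.max(0))
f=q[q[:,0]>np.median(q[:,0])-.004];A=np.c_[f[:,1:],np.ones(len(f))];s=np.linalg.lstsq(A,f[:,0],rcond=None)[0];print("plane x=a y+b z+c deg",np.degrees(np.arctan(s[:2])),s[2])
# whole-area z below
```

```text
{'t': 25.75, 'qpos': array([  3.74800121,  15.52421305,  13.53432767, 105.62534495,
        -3.73669677,  60.04451278, 108.68242805]), 'joint_vel': array([ 0.0220727 ,  0.1692738 ,  0.02176557,  0.05939645, -0.05688301,
       -0.14138713,  0.0651995 ]), 'tau': array([-9.86638363e-03, -7.31659484e+01,  4.48995262e+00, -4.41104007e+01,
        8.84956727e-02,  1.46912592e-01, -1.04792529e-03]), 'position': array([ 0.53242948, -0.21081078,  0.22037762]), 'ee_rot': array([-179.87147235,   -0.80011819,  179.96444148]), 'contact_force': array([ 0.47018608, -0.54363637, -2.57119526]), 'moment': array([ 0.04273541, -0.17363741,  0.01282381]), 'opening': 0.02355166695821905}
2702 [ 0.53566372 -0.29081362  0.10251398] [ 0.54459941 -0.13065941  0.18994821]
plane x=a y+b z+c deg [ 0.03256813 -0.45382688] 0.5415896483885755
```

View pics/sceneF.png

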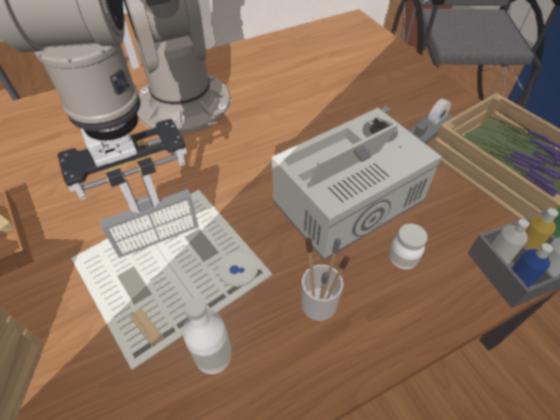

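View pics/topF.png

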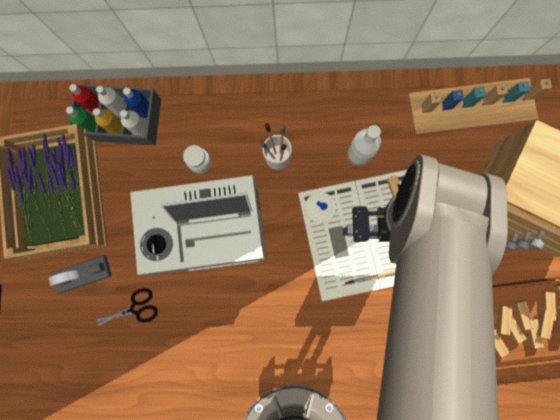

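View pics/wristF.png

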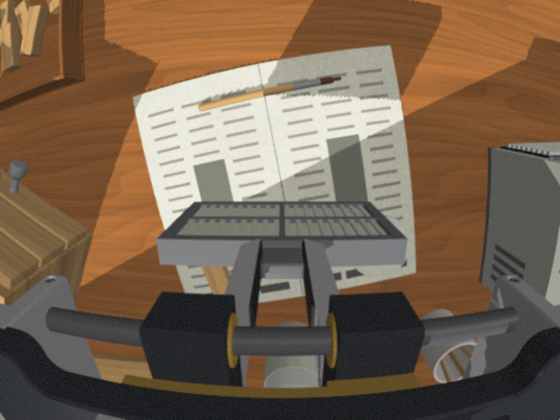

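The final views show the cassette level and square over the paper. Its lower edge is at z ≈ 0.1025, its centre at y ≈ -0.211, and its tilt and yaw are under 1°. The flap is open, the knob is at off and the other things have not moved. I'll hand the job in.

Run:
```python
from h import *
print(arm.job_done()); o=arm.get_obs(); print(o["t"],o["position"],o["opening"])
```

```text
the job is handed in; nothing more can be done
None
the job is handed in; nothing more can be done
```

I turned the knob from about 49° to off, swung the flap up to about 110°, and drew the cassette straight up out of its slot. It was handed in at about 26 s, held over the newspaper; the hand-in reports no verdict.

- **Cassette:** Its lower edge is about 9.95 cm above the paper and the TCP is within 1–2 mm of the measured newspaper centre. Tilt is about 0.5° and yaw about 0°. The gripper opening is 23.6 mm, steady, and the arm is at rest.
- **Knob:** In the last close check, after the flap was opened, the pointer was at 6.5° against the cleaner's measured yaw of 6.55°. Just after turning it had read 5.8°. The off bar itself was less consistent: its line fit gave 6.5° just after turning, then 173.9° (about 12° off) in the later check. I trusted the pointer reading there, because the bar is short.
- **Flap and other things:** The final views show the flap open. I compared the bystanders only by eye with the first images and saw no change. The top view of the newspaper was partly hidden by the arm.

One slip along the way: the first approach to the knob ran joint 7 almost to its range limit, so I turned the gripper half a turn before going on.

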